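# Stand the fallen bookend up and close the row of cartons

## Task

On the wooden board, the blue bookend at the open end of the row of white cartons has tipped over: push its raised foot over with the fingertips, away from the row, so that the bookend stands on its foot again, then push it along the board square up against the cartons until the whole row is closed up, without gaps, between it and the fixed bookend. Only push: do not lift or carry the bookend or the cartons. Keep all the cartons standing in the row, leave the other things on the table alone, and finish clear of everything.

Things in the scene. Friction and masses are not known exactly. Their poses are not given: they have to be found in the camera images.
- fallen_bookend: Blue metal L-shaped bookend, loose, 0.72-0.98 kg: upright plate 100 wide, 85 high, 6 thick; foot 100 wide, 95 long, 10 thick (mm). Tipped over at the start: plate flat on the board, pointing at the row, foot up. Origin: middle of the outer bottom edge, on the board lying or standing. Own axes: x width; z up the plate (level, to the row, when lying); y out of its flat outer face; the foot runs from the origin to -y.
- foot_tip (a point): Point on the fallen bookend's foot: middle of its width, 85 mm out along the foot, on the side that faces the plate (the foot's top when it stands). Lying, it is 85 mm above the board and faces the row. Pushed here away from the row, the bookend rocks about the edge at its origin; after about 30 degrees it falls onto its foot by itself. Once standing, push its plate low, just above the foot: pushed high it tips.
- fixed_bookend: The same kind of blue bookend, same sizes, but standing, fixed to a light wooden board (180 x 500 mm, top 12 mm above the table) that carries row and fallen bookend. Origin: middle of the bottom edge of the flat face against which the row stands, on the board; z up, x width; the row runs to -y. The board reaches 400 mm to -y, 100 to +y. The closed row ends 66 mm from the face.
- carton1_mid (a point): Centre of carton 1 of the row (1 next to the fixed bookend, 4 nearest the fallen one): flat white carton 110 mm long, 16.5 mm thick, standing 64 mm high on its long edge, loose, 35 g, long side across the row. Its x axis is vertical, y along its length, z along its thickness. Gaps of 3 to 9 mm between cartons. While pushed they may lean; pressed fully together, with up to 20 N, they stand straight.
- carton2_mid (a point): Centre of carton 2 of the row (1 next to the fixed bookend, 4 nearest the fallen one): flat white carton 110 mm long, 16.5 mm thick, standing 64 mm high on its long edge, loose, 35 g, long side across the row. Its x axis is vertical, y along its length, z along its thickness. Gaps of 3 to 9 mm between cartons. While pushed they may lean; pressed fully together, with up to 20 N, they stand straight.
- carton3_mid (a point): Centre of carton 3 of the row (1 next to the fixed bookend, 4 nearest the fallen one): flat white carton 110 mm long, 16.5 mm thick, standing 64 mm high on its long edge, loose, 35 g, long side across the row. Its x axis is vertical, y along its length, z along its thickness. Gaps of 3 to 9 mm between cartons. While pushed they may lean; pressed fully together, with up to 20 N, they stand straight.
- carton4_mid (a point): Centre of carton 4 of the row (1 next to the fixed bookend, 4 nearest the fallen one): flat white carton 110 mm long, 16.5 mm thick, standing 64 mm high on its long edge, loose, 35 g, long side across the row. Its x axis is vertical, y along its length, z along its thickness. Gaps of 3 to 9 mm between cartons. While pushed they may lean; pressed fully together, with up to 20 N, they stand straight.
- fibre_spool: Bystander, loose: white reel with yellow fibre lying flat, 68 mm across, 24 mm high; origin at the centre of its underside.
- solder_tin: Bystander, loose: round grey tin, 62 mm across, 24 mm high; origin at the centre of its underside.
- wipes_tub2: Bystander, loose: tub of wipes with orange lid, 64 mm across, 72 mm high; origin at the centre of its underside.
- power_meter: Bystander, loose: orange handheld meter lying flat, 135 x 62 x 31 mm; origin at the centre of its underside.
- fault_pen2: Bystander, loose: red pen-shaped tester lying flat, 20 x 140 x 22 mm; origin at the centre of its underside.
- glasses: Bystander, loose: dark safety glasses, 48 x 133 x 26 mm; origin at the centre of its underside.
Things that resemble listed ones, but are neither listed nor needed, are in the scene too. Leave any pink look-alike of the part that bears carton4_mid alone.

How it is judged:
On the way:
1. the bookend stands on its foot, still away from the row (angle between fallen_bookend's own z axis and vertical below 0.1 rad and y of fallen_bookend in the frame of fixed_bookend below -0.08 m), for 0.1 s.
At the end, for the whole second after the job is handed in: The bookend stands on its foot (within 0.06 rad), at rest, square to the fixed one within 0.12 rad and no more than 45 mm to the side of it; the gaps left in the row add up to less than 8 mm; all four cartons stand upright (0.1 rad) in the row, within 40 mm sideways (angle between fallen_bookend's own z axis and vertical below 0.06 rad and height (world z) of fallen_bookend below 0.018 m and y of fallen_bookend in the frame of fixed_bookend between -0.074 and -0.05 m and x of fallen_bookend in the frame of fixed_bookend between -0.045 and 0.045 m and angle between the y axis of fallen_bookend and the y axis of fixed_bookend, either way round below 0.12 rad and linear speed of fallen_bookend below 0.02 m/s and angular speed of fallen_bookend below 0.1 rad/s and (angle between carton1_mid's own x axis and vertical below 0.1 rad or angle between carton1_mid's own x axis and vertical above 3.04 rad) and x of carton1_mid in the frame of fixed_bookend between -0.04 and 0.04 m and y of carton1_mid in the frame of fixed_bookend between -0.07 and -0.004 m and (angle between carton2_mid's own x axis and vertical below 0.1 rad or angle between carton2_mid's own x axis and vertical above 3.04 rad) and x of carton2_mid in the frame of fixed_bookend between -0.04 and 0.04 m and y of carton2_mid in the frame of fixed_bookend between -0.07 and -0.004 m and (angle between carton3_mid's own x axis and vertical below 0.1 rad or angle between carton3_mid's own x axis and vertical above 3.04 rad) and x of carton3_mid in the frame of fixed_bookend between -0.04 and 0.04 m and y of carton3_mid in the frame of fixed_bookend between -0.07 and -0.004 m and (angle between carton4_mid's own x axis and vertical below 0.1 rad or angle between carton4_mid's own x axis and vertical above 3.04 rad) and x of carton4_mid in the frame of fixed_bookend between -0.04 and 0.04 m and y of carton4_mid in the frame of fixed_bookend between -0.07 and -0.004 m); the robot touches nothing.
It fails at once if the bookend is lifted or carried (height (world z) of fallen_bookend above 0.032 m).
It fails at once if a carton is lifted (height (world z) of any of carton1_mid, carton2_mid, carton3_mid, carton4_mid above 0.059 m).
It fails at once if a carton falls over (angle between carton1_mid's own x axis and vertical between 0.6 and 2.54 rad or angle between carton2_mid's own x axis and vertical between 0.6 and 2.54 rad or angle between carton3_mid's own x axis and vertical between 0.6 and 2.54 rad or angle between carton4_mid's own x axis and vertical between 0.6 and 2.54 rad).
It fails at once if a bystander is disturbed (distance of any of fibre_spool, solder_tin, wipes_tub2, power_meter, fault_pen2, glasses from where it was at the start of the episode above 0.015 m).
It also fails if it takes over 45 s, if anything falls off the work surface, if the arm or the gripper's body presses on something with over 40 N, if the wrist force passes 120 N, or if a joint passes its speed limit or range.

## Robot

A 6-joint arm with a two-finger parallel gripper is mounted at the origin on a cart in front of the work surface, level with it; the furniture and walls round the work are solid. World frame = base frame: x ahead of the robot, y to its left, z up, the work surface at z = 0. Lengths are in m, angles in rad, forces in N, time in s.
With the tool pointing down it reaches from about 0.425 to 0.95 m from the base axis. Payload 3.5 kg.
Tool frame: the origin (TCP) lies at the very end of the fingers, on their centre line; the grasp point (between the pads) lies 19 mm behind it; z points along the fingers, y is the line along which they close (so a half turn about z gives the same grasp; the last joint's range is limited). The gripper opens to 85 mm and grips with 20 to 120 N. Pads are 22 mm wide; open, the fingers measure 114 mm over their backs; the gripper's body (76 mm by 85 mm) begins 54 mm behind the grasp point. The pads swing forward as they close: fully open they stand 13 mm farther back than shut.
Start: joints at [-1.274, 0.286, 1.577, -0, 1.279, -0.15], TCP at [0.292, -0.609, 0.231] pointing down, gripper open.
Joint ranges: [-2.77, 2.77], [-0.9, 2.22], [0.21, 2.48], [-1.53, 4.67], [0.24, 2.81], [-2.84, 2.84]. Speed limits (rad/s): [2.79, 2.79, 3.14, 3.14, 3.14, 3.14].

## Interface

Orientations are given as a unit quaternion [x, y, z, w].
In Python, from plant import ctrl, optics, sign_off gives the robot as it stands.
- The arm moves only by the shell command python3 -m creep 'ROWS' [FORCE]. ROWS is JSON, a list of rows, each an object of numbers: "x", "y", "z": the shift along the tool's x, y, z in mm; "rx", "ry", "rz": the turn, a rotation vector about the tool's x, y, z in degrees; "grip": the opening, from 0 (shut) to 1 (fully open). In form: [{"x": .., "y": .., "z": .., "rx": .., "ry": .., "rz": .., "grip": ..}, ...]. A call has exactly 10 rows; each row shifts and turns the commanded pose from where the row before left it, along the tool's axes as they then stand; what a row does not reach is not made up. A row lasts 1/12 s, in which the tool goes at most 41.7 mm and 7.16 degrees, less where a joint would pass 70% of its speed; a pose out of reach is approached as far as the arm can. A call with a gripper value outside its range is refused whole. The fingers move at their own pace and stop on an object; FORCE is the grip in N (left out, the last holds). Time passes only in rows, so rows that do not move let the fingers close, or fill a call up. It gives the time, the measured TCP pose, the force, the opening and the grip force at its end, in the units of the state.
- ctrl.get_state(): the state, without advancing time (a new reading comes with each control period).
- optics.read_camera(name): name is "side" or "top" or "wrist"; returns a dict with "color" (384x512x3 uint8, blue, green, red), "K" (3x3 intrinsics, pixels), "D" ([k1, k2, p1, p2, k3] as OpenCV has them; the pictures are not rectified), "R" (3x3) and "t" (3): a world point X has camera coordinates R X + t. Camera axes: x right, y down, z forward; pixel columns grow to the right and rows downward; lengths in m; the calibration is good to about 2 mm. A picture is of the moment at which its call begins. There is no depth.
- sign_off(): hands the job in; it is judged then, once.
The state is a dict: "time": time; "qpos": joint angles; "dq": joint speeds; "joint_efforts": joint torques, N m; "eef_pos": TCP position; "tcp_rot": TCP orientation; "contact_force": force on the tool from outside, world axes, zero at the start; "wrist_torque": the same for the moment, N m; "opening": opening from 0.0 (shut) to 1.0 (fully open); "finger_force": force on a finger pad.
Only numpy, scipy, OpenCV 4.12 (cv2) and the standard library are available. Lean on these libraries where they do the work, as an engineer would, in place of code of your own. Each camera call takes 0.05 s, during which the arm holds its last target. There are 200 camera calls.

## Working session

There is one attempt and no reset: what is moved stays moved. The work goes in short steps, Python scripts to look and compute and a shell command to move; the robot and the scene stay as the last step left them, time stands still between calls to the robot, and variables do not carry over. Pictures are saved under pics/ and viewed, at most 10 in all, crops included, and the job is handed in when it is done.

```bash
mkdir -p pics; ls
python3 - <<'E'
from plant import ctrl, optics
import cv2,pickle
s=ctrl.get_state();print(s)
for n in("side","top"):
    c=optics.read_camera(n);pickle.dump(c,open(n+".pkl","wb"))
    cv2.imwrite(f"pics/{n}0.png",cv2.resize(c["color"],(800,600),interpolation=cv2.INTER_CUBIC))
    print(n,c["K"],c["D"],c["R"],c["t"])
E
```

```text
pics
{'time': 0.0, 'qpos': array([-1.27399113e+00,  2.87180252e-01,  1.57817169e+00,  1.24361442e-05,
        1.27860230e+00, -1.49996056e-01]), 'dq': array([ 8.66124898e-04, -4.46389800e-05,  1.08174343e-03,  1.04218980e-03,
       -1.02666971e-03, -1.14877743e-04]), 'joint_efforts': array([-1.72422297e-03, -4.05983770e+01, -2.92626357e+01, -1.81188057e-04,
        5.79294894e-03,  3.25513248e-06]), 'eef_pos': array([ 0.29149411, -0.60808922,  0.22994033]), 'tcp_rot': array([ 9.75149409e-01,  2.21545108e-01, -8.06617436e-05, -1.17805420e-03]), 'contact_force': array([ 0.7020768 , -0.42223971,  0.13246128]), 'wrist_torque': array([-0.04099049,  0.07812235,  0.04073632]), 'finger_force': 0.0, 'opening': 1.0008057371975558}
side [[473.83962348   0.         259.09425595]
 [  0.         473.83962348 186.66283147]
 [  0.           0.           1.        ]] [-0.05530675  0.          0.          0.          0.        ] [[ 0.99255778 -0.12017509  0.01967229]
 [-0.05841144 -0.61159437 -0.78901231]
 [ 0.10685109  0.78199123 -0.61406235]] [-0.60169985  0.11350906  1.55154388]
top [[497.59541639   0.         261.15353879]
 [  0.         497.59541639 201.12787296]
 [  0.           0.           1.        ]] [-0.08309627  0.          0.          0.          0.        ] [[-0.09971691 -0.99500166 -0.0053135 ]
 [-0.97173493  0.0985308  -0.21452951]
 [ 0.21398077 -0.0162289  -0.97670305]] [0.05065351 0.58669663 1.35257234]
```

View pics/side0.png

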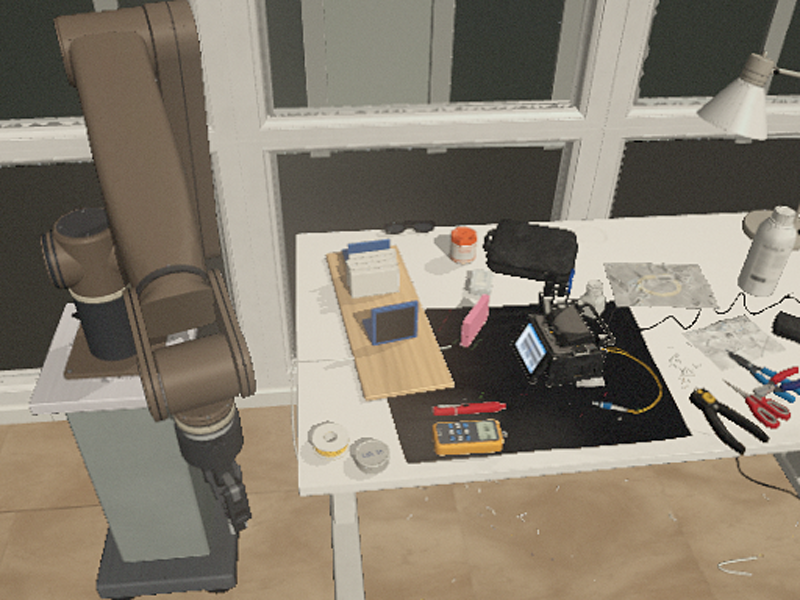

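View pics/top0.png

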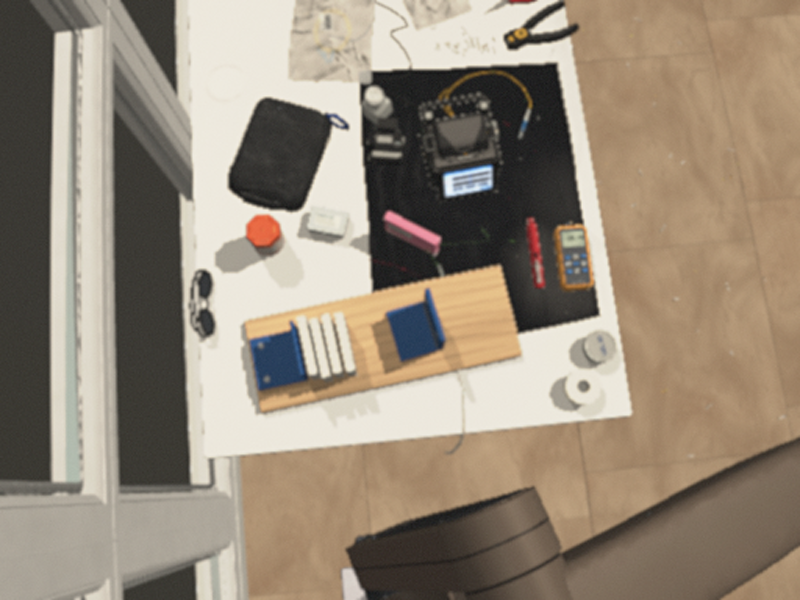

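The side picture shows the fallen bookend at (395,323), the cartons at (372,270), the fixed bookend at (370,247) and the pink look-alike at (475,320). In the top picture these are at (415,325), (327,345), (277,360) and (412,232).

Candidates for confusion: the fixed blue bookend, top (277,360), stands behind the row. The pink block, top (412,232), is off the board. The white box, top (327,222), is also off the board. I choose the blue L at top (415,325), and check it in a close crop.

Run:
```python
import pickle,cv2
c=pickle.load(open("top.pkl","rb"))["color"]
cv2.imwrite("pics/top_c.png",cv2.resize(c[165:270,150:340],(760,420),interpolation=cv2.INTER_CUBIC))
c=pickle.load(open("side.pkl","rb"))["color"]
cv2.imwrite("pics/side_c.png",cv2.resize(c[145:260,190:300],None,fx=5,fy=5,interpolation=cv2.INTER_CUBIC))
```

```text
(no output)
```

View pics/top_c.png

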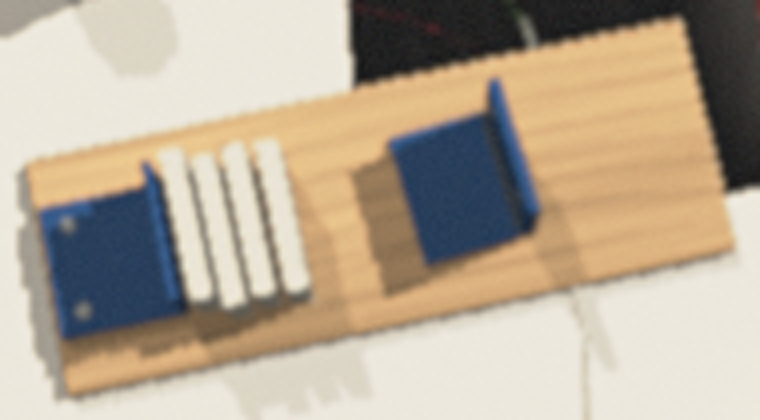

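View pics/side_c.png

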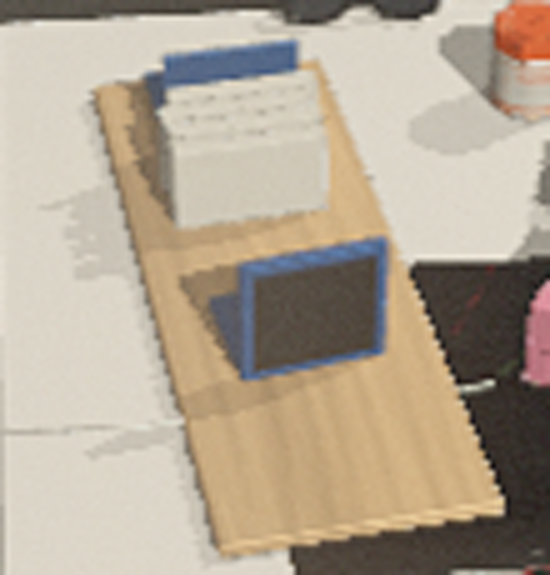

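The crops confirm it. The blue L lies with its plate toward the row, (390,143)-(430,264) in the top crop, and its foot up, base edge (242,378)-(385,352) in the side crop. The board corners are at (28,160), (685,18), (735,245) and (68,397) in the top crop.

```bash
cat > h.py <<'E'
import pickle,cv2,numpy as np
from scipy.spatial.transform import Rotation as Ro
def px(u,v,z,c):
    p=cv2.undistortPoints(np.array([[[u,v]]],float),c["K"],c["D"])[0,0]
    R=np.array(c["R"]);o=-R.T@c["t"];d=R.T@np.array([p[0],p[1],1]);return o+d*(z-o[2])/d[2]
E
python3 - <<'E'
from h import *
np.set_printoptions(precision=4,suppress=True)
T=pickle.load(open("top.pkl","rb"));S=pickle.load(open("side.pkl","rb"))
t=lambda u,v,z:px((u+.5)/4-.5+150,(v+.5)/4-.5+165,z,T)
s=lambda u,v,z:px((u+.5)/5-.5+190,(v+.5)/5-.5+145,z,S)
B=[t(28,160,.012),t(685,18,.012),t(735,245,.012),t(68,397,.012)]
Bs=[s(95,92,.012),s(220,550,.012),s(505,510,.012),s(318,62,.012)]
print("top board",np.array(B));print("side board",np.array(Bs))
for n,a in dict(plate=[t(390,143,.018),t(430,264,.018)],foottop_t=[t(497,78,.107),t(538,212,.107)],foot_bot=[s(242,378,.012),s(385,352,.012)],foottop_s=[s(238,262,.107),s(388,238,.107)],c4=[s(178,228,.012),s(327,205,.012)],c4top=[s(165,140,.076),s(327,122,.076)],c4top_t=[t(275,142,.076),t(306,295,.076)]).items():
    a=np.array(a);d=a[1]-a[0];print(n,a,np.linalg.norm(d),np.degrees(np.arctan2(d[1],d[0])),a.mean(0))
far=(B[0]+B[3])/2;near=(B[1]+B[2])/2;ax=near-far;L=np.linalg.norm(ax);ax/=L
print("row-away axis",ax,L,np.degrees(np.arctan2(ax[1],ax[0])),"face",(far+near)/2-.15*ax)
E
```

```text
top board [[ 0.6209  0.2999  0.012 ]
 [ 0.6799 -0.1972  0.012 ]
 [ 0.5051 -0.2121  0.012 ]
 [ 0.4431  0.2809  0.012 ]]
side board [[ 0.4451  0.2753  0.012 ]
 [ 0.5024 -0.2137  0.012 ]
 [ 0.6801 -0.1976  0.012 ]
 [ 0.6192  0.2999  0.012 ]]
plate [[0.6053 0.0316 0.018 ]
 [0.5128 0.0112 0.018 ]] 0.09473681874215727 -167.5299405654128 [0.559  0.0214 0.018 ]
foottop_t [[ 0.6239 -0.0477  0.107 ]
 [ 0.527  -0.0657  0.107 ]] 0.0985675067164583 -169.49656320824303 [ 0.5755 -0.0567  0.107 ]
foot_bot [[ 0.529  -0.0603  0.012 ]
 [ 0.6258 -0.0439  0.012 ]] 0.09823884704569413 9.608084593009647 [ 0.5774 -0.0521  0.012 ]
foottop_s [[ 0.5275 -0.0563  0.107 ]
 [ 0.6253 -0.0412  0.107 ]] 0.09893568526243292 8.754753645279289 [ 0.5764 -0.0487  0.107 ]
c4 [[0.4974 0.1021 0.012 ]
 [0.6055 0.1185 0.012 ]] 0.10931419281527112 8.626005393160082 [0.5515 0.1103 0.012 ]
c4top [[0.4911 0.1208 0.076 ]
 [0.6061 0.1316 0.076 ]] 0.1154721120722965 5.356827044635785 [0.5486 0.1262 0.076 ]
c4top_t [[0.6012 0.1117 0.076 ]
 [0.4905 0.0992 0.076 ]] 0.11142543835446612 -173.532863949249 [0.5459 0.1055 0.076 ]
row-away axis [ 0.1214 -0.9926  0.    ] 0.4987081779726215 -83.02864151554215 face [0.544  0.1918 0.012 ]
```

```bash
python3 -m creep '[{"x":26,"y":-22,"grip":0.4},{"x":26,"y":-22,"grip":0.4},{"x":26,"y":-22,"grip":0.4},{"x":26,"y":-22,"grip":0.4},{"x":26,"y":-22,"grip":0.4},{"x":26,"y":-22,"grip":0.4},{"x":26,"y":-22,"grip":0.4},{"x":26,"y":-22,"grip":0.4},{"x":26,"y":-22,"grip":0.4},{"x":26,"y":-22,"grip":0.4}]' 30
python3 -m creep '[{"x":26,"y":-22,"grip":0.4},{"x":26,"y":-22,"grip":0.4},{"x":26,"y":-22,"grip":0.4},{"x":26,"y":-22,"grip":0.4},{"x":26,"y":-22,"grip":0.4},{"x":26,"y":-22,"grip":0.4},{"x":26,"y":-22,"grip":0.4},{"x":26,"y":-22,"grip":0.4},{"x":26,"y":-22,"grip":0.4},{"x":26,"y":-22,"grip":0.4}]'
python3 -m creep '[{"rz":-7,"grip":0.4},{"rz":-7,"grip":0.4},{"rz":-7,"grip":0.4},{"rz":-7,"grip":0.4},{"rz":-7,"grip":0.4},{"rz":-7,"grip":0.4},{"rz":-7,"grip":0.4},{"rz":-7,"grip":0.4},{"rz":-7,"grip":0.4},{"rz":-7,"grip":0.4}]'
```

```text
$[0]: bad value
$[0]: bad value
$[0]: bad value
```

```bash
python3 -m creep '[{"x":26,"y":-22,"z":0,"rx":0,"ry":0,"rz":0,"grip":0.4},{"x":26,"y":-22,"z":0,"rx":0,"ry":0,"rz":0,"grip":0.4},{"x":26,"y":-22,"z":0,"rx":0,"ry":0,"rz":0,"grip":0.4},{"x":26,"y":-22,"z":0,"rx":0,"ry":0,"rz":0,"grip":0.4},{"x":26,"y":-22,"z":0,"rx":0,"ry":0,"rz":0,"grip":0.4},{"x":26,"y":-22,"z":0,"rx":0,"ry":0,"rz":0,"grip":0.4},{"x":26,"y":-22,"z":0,"rx":0,"ry":0,"rz":0,"grip":0.4},{"x":26,"y":-22,"z":0,"rx":0,"ry":0,"rz":0,"grip":0.4},{"x":26,"y":-22,"z":0,"rx":0,"ry":0,"rz":0,"grip":0.4},{"x":26,"y":-22,"z":0,"rx":0,"ry":0,"rz":0,"grip":0.4}]' 30
```

```text
time: 0.93
eef_pos: [0.4312, -0.2961, 0.2308]
tcp_rot: [0.975, 0.221, -0.0, -0.0]
contact_force: [1.0, -0.8, -0.1]
opening: 0.4
finger_force: 0.0
```

```bash
python3 -m creep '[{"x":26,"y":-22,"z":0,"rx":0,"ry":0,"rz":0,"grip":0.4},{"x":26,"y":-22,"z":0,"rx":0,"ry":0,"rz":0,"grip":0.4},{"x":26,"y":-22,"z":0,"rx":0,"ry":0,"rz":0,"grip":0.4},{"x":26,"y":-22,"z":0,"rx":0,"ry":0,"rz":0,"grip":0.4},{"x":26,"y":-22,"z":0,"rx":0,"ry":0,"rz":0,"grip":0.4},{"x":26,"y":-22,"z":0,"rx":0,"ry":0,"rz":0,"grip":0.4},{"x":26,"y":-22,"z":0,"rx":0,"ry":0,"rz":0,"grip":0.4},{"x":26,"y":-22,"z":0,"rx":0,"ry":0,"rz":0,"grip":0.4},{"x":26,"y":-22,"z":0,"rx":0,"ry":0,"rz":0,"grip":0.4},{"x":26,"y":-22,"z":0,"rx":0,"ry":0,"rz":0,"grip":0.4}]' &&
python3 -m creep '[{"x":0,"y":0,"z":0,"rx":0,"ry":0,"rz":-7.1,"grip":0.4},{"x":0,"y":0,"z":0,"rx":0,"ry":0,"rz":-7.1,"grip":0.4},{"x":0,"y":0,"z":0,"rx":0,"ry":0,"rz":-7.1,"grip":0.4},{"x":0,"y":0,"z":0,"rx":0,"ry":0,"rz":-7.1,"grip":0.4},{"x":0,"y":0,"z":0,"rx":0,"ry":0,"rz":-7.1,"grip":0.4},{"x":0,"y":0,"z":0,"rx":0,"ry":0,"rz":-7.1,"grip":0.4},{"x":0,"y":0,"z":0,"rx":0,"ry":0,"rz":-7.1,"grip":0.4},{"x":0,"y":0,"z":0,"rx":0,"ry":0,"rz":-7.1,"grip":0.4},{"x":0,"y":0,"z":0,"rx":0,"ry":0,"rz":-7.1,"grip":0.4},{"x":0,"y":0,"z":0,"rx":0,"ry":0,"rz":-7.1,"grip":0.4}]'
cat >> h.py <<'E'
A=np.array([.1214,-.9926]);Lt=np.array([.9926,.1214]);F=np.array([.544,.1918])
def rep():
    from plant import ctrl
    s=ctrl.get_state();p=s["eef_pos"];R=Ro.from_quat(s["tcp_rot"]).as_matrix();d=p[:2]-F
    print("a %.4f lat %.4f z %.4f yaw %.2f tilt(z.A) %.3f"%(d@A,d@Lt,p[2],np.degrees(np.arctan2(R[1,0],R[0,0])),R[:2,2]@A),s["contact_force"].round(1),s["opening"])
E
python3 -c "from h import *;rep()"
```

```text
time: 1.77
eef_pos: [0.5706, 0.0146, 0.2308]
tcp_rot: [0.975, 0.222, -0.0, -0.0]
contact_force: [0.7, -0.2, -0.5]
opening: 0.399
finger_force: 0.0
time: 2.6
eef_pos: [0.5701, 0.0129, 0.2306]
tcp_rot: [0.663, 0.749, -0.0, -0.001]
contact_force: [-0.5, -0.2, 0.9]
opening: 0.402
finger_force: 0.0
a 0.1808 lat 0.0042 z 0.2306 yaw 96.95 tilt(z.A) -0.000 [-0.5 -0.2  0.9] 0.4016797506395308
```

```bash
python3 -m creep '[{"x":0,"y":0,"z":24,"rx":0,"ry":0,"rz":0,"grip":0.4},{"x":0,"y":0,"z":24,"rx":0,"ry":0,"rz":0,"grip":0.4},{"x":0,"y":0,"z":24,"rx":0,"ry":0,"rz":0,"grip":0.4},{"x":0,"y":0,"z":24,"rx":0,"ry":0,"rz":0,"grip":0.4},{"x":0,"y":0,"z":24,"rx":0,"ry":0,"rz":0,"grip":0.4},{"x":0,"y":0,"z":25,"rx":0,"ry":0,"rz":0,"grip":0.4},{"x":-6,"y":0,"z":0,"rx":0,"ry":0,"rz":0,"grip":0.4},{"x":-6,"y":0,"z":0,"rx":0,"ry":0,"rz":0,"grip":0.4},{"x":-6,"y":0,"z":0,"rx":0,"ry":0,"rz":0,"grip":0.4},{"x":-6,"y":0,"z":0,"rx":0,"ry":0,"rz":0,"grip":0.4}]' &&
python3 -m creep '[{"x":-4,"y":0,"z":0,"rx":0,"ry":0,"rz":0,"grip":0.4},{"x":-4,"y":0,"z":0,"rx":0,"ry":0,"rz":0,"grip":0.4},{"x":-4,"y":0,"z":0,"rx":0,"ry":0,"rz":0,"grip":0.4},{"x":-4,"y":0,"z":0,"rx":0,"ry":0,"rz":0,"grip":0.4},{"x":-4,"y":0,"z":0,"rx":0,"ry":0,"rz":0,"grip":0.4},{"x":-4,"y":0,"z":0,"rx":0,"ry":0,"rz":0,"grip":0.4},{"x":-4,"y":0,"z":0,"rx":0,"ry":0,"rz":0,"grip":0.4},{"x":-4,"y":0,"z":0,"rx":0,"ry":0,"rz":0,"grip":0.4},{"x":-4,"y":0,"z":0,"rx":0,"ry":0,"rz":0,"grip":0.4},{"x":-4,"y":0,"z":0,"rx":0,"ry":0,"rz":0,"grip":0.4}]'
python3 - <<'E'
from h import *;rep()
from plant import optics
c=optics.read_camera("side")["color"]
cv2.imwrite("pics/s1.png",cv2.resize(c[100:260,150:330],None,fx=3.5,fy=3.5,interpolation=cv2.INTER_CUBIC))
E
```

```text
time: 3.43
eef_pos: [0.5749, -0.0122, 0.0886]
tcp_rot: [0.665, 0.747, 0.001, 0.002]
contact_force: [-0.1, -0.5, -0.7]
opening: 0.4
finger_force: 0.0
time: 4.27
eef_pos: [0.5781, -0.051, 0.0864]
tcp_rot: [0.665, 0.747, 0.0, 0.0]
contact_force: [1.4, 1.5, -0.1]
opening: 0.402
finger_force: 0.7
a 0.2452 lat 0.0044 z 0.0864 yaw 96.61 tilt(z.A) 0.000 [ 1.4  1.5 -0.1] 0.40206683246868224
```

View pics/s1.png

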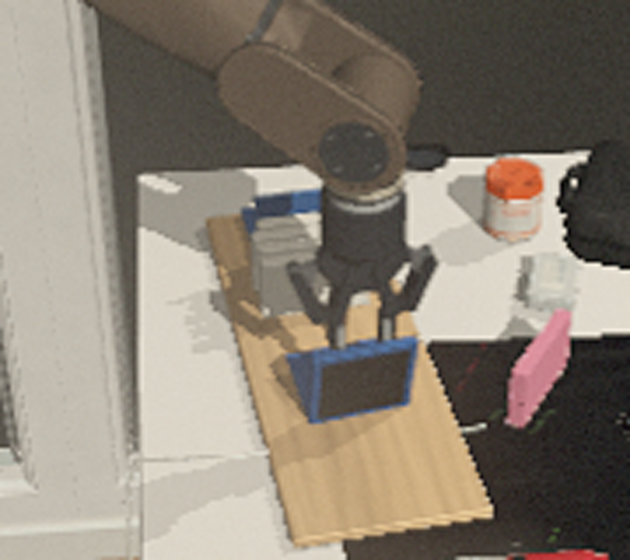

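The picture shows both fingers at (335,335) and (385,325) against the foot. The foot is leaning away, with its base edge at (312,420)-(410,402). I'll continue the push.

```bash
python3 -m creep '[{"x":-4,"y":0,"z":0,"rx":0,"ry":0,"rz":0,"grip":0.4},{"x":-4,"y":0,"z":0,"rx":0,"ry":0,"rz":0,"grip":0.4},{"x":-4,"y":0,"z":0,"rx":0,"ry":0,"rz":0,"grip":0.4},{"x":-4,"y":0,"z":0,"rx":0,"ry":0,"rz":0,"grip":0.4},{"x":-4,"y":0,"z":0,"rx":0,"ry":0,"rz":0,"grip":0.4},{"x":-5,"y":0,"z":0,"rx":0,"ry":0,"rz":0,"grip":0.4},{"x":-5,"y":0,"z":0,"rx":0,"ry":0,"rz":0,"grip":0.4},{"x":-5,"y":0,"z":0,"rx":0,"ry":0,"rz":0,"grip":0.4},{"x":-5,"y":0,"z":0,"rx":0,"ry":0,"rz":0,"grip":0.4},{"x":-5,"y":0,"z":0,"rx":0,"ry":0,"rz":0,"grip":0.4}]' && python3 -m creep '[{"x":-5,"y":0,"z":0,"rx":0,"ry":0,"rz":0,"grip":0.4},{"x":-5,"y":0,"z":0,"rx":0,"ry":0,"rz":0,"grip":0.4},{"x":0,"y":0,"z":0,"rx":0,"ry":0,"rz":0,"grip":0.4},{"x":0,"y":0,"z":0,"rx":0,"ry":0,"rz":0,"grip":0.4},{"x":0,"y":0,"z":0,"rx":0,"ry":0,"rz":0,"grip":0.4},{"x":0,"y":0,"z":0,"rx":0,"ry":0,"rz":0,"grip":0.4},{"x":0,"y":0,"z":0,"rx":0,"ry":0,"rz":0,"grip":0.4},{"x":0,"y":0,"z":0,"rx":0,"ry":0,"rz":0,"grip":0.4},{"x":0,"y":0,"z":0,"rx":0,"ry":0,"rz":0,"grip":0.4},{"x":0,"y":0,"z":0,"rx":0,"ry":0,"rz":0,"grip":0.4}]'
python3 - <<'E'
from h import *;rep()
from plant import optics
im=[]
for n,b in(("side",(100,260,150,310)),("top",(140,300,150,350))):
    cc=optics.read_camera(n);pickle.dump(cc,open(n+"2.pkl","wb"));c=cc["color"][b[0]:b[1],b[2]:b[3]]
    im.append(cv2.resize(c,None,fx=2.2,fy=2.2,interpolation=cv2.INTER_CUBIC))
cv2.imwrite("pics/s2.png",np.hstack(im))
E
```

```text
time: 5.15
eef_pos: [0.5831, -0.0962, 0.0864]
tcp_rot: [0.665, 0.747, -0.0, 0.0]
contact_force: [0.5, 0.1, 0.0]
opening: 0.399
finger_force: 0.0
time: 5.98
eef_pos: [0.5842, -0.1053, 0.0864]
tcp_rot: [0.665, 0.747, 0.0, 0.0]
contact_force: [0.5, 0.2, -0.1]
opening: 0.405
finger_force: 0.0
a 0.2998 lat 0.0038 z 0.0864 yaw 96.61 tilt(z.A) 0.000 [ 0.5  0.2 -0.1] 0.4054660253323679
```

View pics/s2.png

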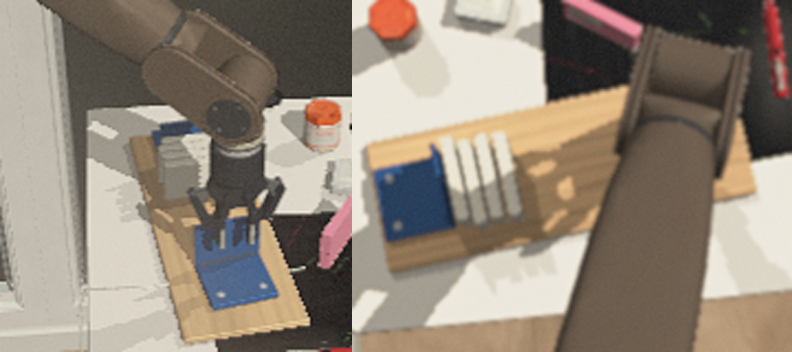

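The bookend now stands on its foot, with its front corners at (213,308) and (278,295) in the left panel, and the fingers are between plate and foot end. Next I lower the fingers with a 10° tilt so the tips lead.

```bash
python3 - <<'E'
from h import *
c=pickle.load(open("side2.pkl","rb"))
P=[px((u+.5)/2.2-.5+150,(v+.5)/2.2-.5+100,.02,c)[:2] for u,v in((213,308),(278,295))]
d=P[1]-P[0];print(P,np.degrees(np.arctan2(d[1],d[0])));m=(P[0]+P[1])/2-F;print(m@A,m@Lt)
E
python3 -m creep '[{"x":0,"y":0,"z":0,"rx":0,"ry":5,"rz":0,"grip":0.4},{"x":0,"y":0,"z":0,"rx":0,"ry":5,"rz":0,"grip":0.4},{"x":-1.7,"y":0,"z":10,"rx":0,"ry":0,"rz":0,"grip":0.4},{"x":-1.7,"y":0,"z":10,"rx":0,"ry":0,"rz":0,"grip":0.4},{"x":-1.7,"y":0,"z":10,"rx":0,"ry":0,"rz":0,"grip":0.4},{"x":-1.7,"y":0,"z":10,"rx":0,"ry":0,"rz":0,"grip":0.4},{"x":-1.4,"y":0,"z":8,"rx":0,"ry":0,"rz":0,"grip":0.4},{"x":-0.7,"y":0,"z":4,"rx":0,"ry":0,"rz":0,"grip":0.4},{"x":0,"y":0,"z":0,"rx":0,"ry":0,"rz":0,"grip":0.4},{"x":0,"y":0,"z":0,"rx":0,"ry":0,"rz":0,"grip":0.4}]';python3 -c "from h import *;rep()"
```

```text
[array([ 0.54692283, -0.16199595]), array([ 0.64231749, -0.14489918])] 10.160758107309551
0.34883802017608617 0.008332514451857655
time: 6.92
eef_pos: [0.5841, -0.1049, 0.0333]
tcp_rot: [0.663, 0.744, 0.058, -0.065]
contact_force: [-0.3, 0.3, 0.1]
opening: 0.402
finger_force: 0.0
a 0.2993 lat 0.0038 z 0.0333 yaw 96.61 tilt(z.A) -0.174 [-0.3  0.3  0.1] 0.40207226500047205
```

```bash
python3 -m creep '[{"x":5.9,"y":0,"z":1.04,"rx":0,"ry":0,"rz":0,"grip":0.4},{"x":5.9,"y":0,"z":1.04,"rx":0,"ry":0,"rz":0,"grip":0.4},{"x":5.9,"y":0,"z":1.04,"rx":0,"ry":0,"rz":0,"grip":0.4},{"x":3.94,"y":0,"z":0.7,"rx":0,"ry":0,"rz":0,"grip":0.4},{"x":3.94,"y":0,"z":0.7,"rx":0,"ry":0,"rz":0,"grip":0.4},{"x":3.94,"y":0,"z":0.7,"rx":0,"ry":0,"rz":0,"grip":0.4},{"x":3.94,"y":0,"z":0.7,"rx":0,"ry":0,"rz":0,"grip":0.4},{"x":3.94,"y":0,"z":0.7,"rx":0,"ry":0,"rz":0,"grip":0.4},{"x":3.94,"y":0,"z":0.7,"rx":0,"ry":0,"rz":0,"grip":0.4},{"x":3.94,"y":0,"z":0.7,"rx":0,"ry":0,"rz":0,"grip":0.4}]';python3 -c "from h import *;rep()"
```

```text
time: 7.75
eef_pos: [0.5793, -0.0601, 0.0339]
tcp_rot: [0.663, 0.744, 0.058, -0.064]
contact_force: [1.0, -6.4, -0.0]
opening: 0.4
finger_force: 2.6
a 0.2544 lat 0.0045 z 0.0339 yaw 96.60 tilt(z.A) -0.172 [ 1.  -6.4 -0. ] 0.40004241256698947
```

```bash
python3 -m creep '[{"x":6.9,"y":0,"z":1.22,"rx":0,"ry":0,"rz":0,"grip":0.4},{"x":6.9,"y":0,"z":1.22,"rx":0,"ry":0,"rz":0,"grip":0.4},{"x":6.9,"y":0,"z":1.22,"rx":0,"ry":0,"rz":0,"grip":0.4},{"x":6.9,"y":0,"z":1.22,"rx":0,"ry":0,"rz":0,"grip":0.4},{"x":6.9,"y":0,"z":1.22,"rx":0,"ry":0,"rz":0,"grip":0.4},{"x":6.9,"y":0,"z":1.22,"rx":0,"ry":0,"rz":0,"grip":0.4},{"x":6.9,"y":0,"z":1.22,"rx":0,"ry":0,"rz":0,"grip":0.4},{"x":6.9,"y":0,"z":1.22,"rx":0,"ry":0,"rz":0,"grip":0.4},{"x":6.9,"y":0,"z":1.22,"rx":0,"ry":0,"rz":0,"grip":0.4},{"x":6.9,"y":0,"z":1.22,"rx":0,"ry":0,"rz":0,"grip":0.4}]' && python3 -m creep '[{"x":6.9,"y":0,"z":1.22,"rx":0,"ry":0,"rz":0,"grip":0.4},{"x":6.9,"y":0,"z":1.22,"rx":0,"ry":0,"rz":0,"grip":0.4},{"x":6.9,"y":0,"z":1.22,"rx":0,"ry":0,"rz":0,"grip":0.4},{"x":6.9,"y":0,"z":1.22,"rx":0,"ry":0,"rz":0,"grip":0.4},{"x":6.9,"y":0,"z":1.22,"rx":0,"ry":0,"rz":0,"grip":0.4},{"x":6.9,"y":0,"z":1.22,"rx":0,"ry":0,"rz":0,"grip":0.4},{"x":6.9,"y":0,"z":1.22,"rx":0,"ry":0,"rz":0,"grip":0.4},{"x":6.9,"y":0,"z":1.22,"rx":0,"ry":0,"rz":0,"grip":0.4},{"x":0,"y":0,"z":0,"rx":0,"ry":0,"rz":0,"grip":0.4},{"x":0,"y":0,"z":0,"rx":0,"ry":0,"rz":0,"grip":0.4}]'
python3 - <<'E'
from h import *;rep()
from plant import optics
im=[]
for n,b in(("side",(100,260,150,310)),("top",(140,300,150,350))):
    cc=optics.read_camera(n);pickle.dump(cc,open(n+"3.pkl","wb"));c=cc["color"][b[0]:b[1],b[2]:b[3]]
    im.append(cv2.resize(c,None,fx=2.2,fy=2.2,interpolation=cv2.INTER_CUBIC))
cv2.imwrite("pics/s3.png",np.hstack(im))
E
```

```text
time: 8.58
eef_pos: [0.5712, 0.0096, 0.0339]
tcp_rot: [0.663, 0.744, 0.058, -0.064]
contact_force: [0.9, -5.7, 1.2]
opening: 0.399
finger_force: 2.7
time: 9.42
eef_pos: [0.5638, 0.0666, 0.0335]
tcp_rot: [0.663, 0.744, 0.058, -0.066]
contact_force: [0.3, -0.1, -0.1]
opening: 0.4
finger_force: 0.0
a 0.1267 lat 0.0045 z 0.0335 yaw 96.58 tilt(z.A) -0.175 [ 0.3 -0.1 -0.1] 0.4001729928586924
```

View pics/s3.png

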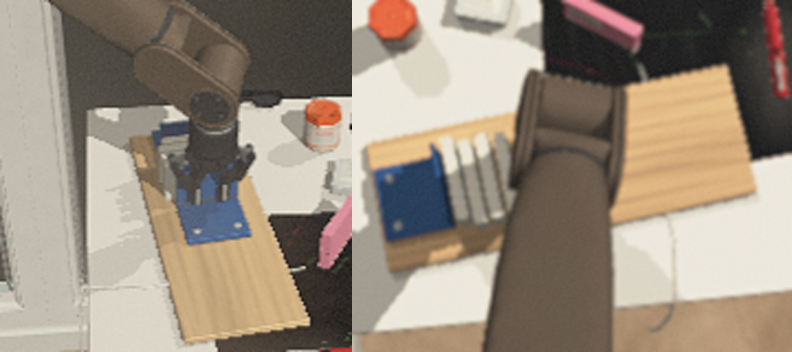

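Standing and square in the left panel, foot corners (188,243) and (250,236). The cartons are untouched in the right panel, (440-515,165). I'll go on slowly.

```bash
python3 -m creep '[{"x":2.95,"y":0,"z":0.52,"rx":0,"ry":0,"rz":0,"grip":0.4},{"x":2.95,"y":0,"z":0.52,"rx":0,"ry":0,"rz":0,"grip":0.4},{"x":2.95,"y":0,"z":0.52,"rx":0,"ry":0,"rz":0,"grip":0.4},{"x":2.95,"y":0,"z":0.52,"rx":0,"ry":0,"rz":0,"grip":0.4},{"x":2.95,"y":0,"z":0.52,"rx":0,"ry":0,"rz":0,"grip":0.4},{"x":2.95,"y":0,"z":0.52,"rx":0,"ry":0,"rz":0,"grip":0.4},{"x":2.95,"y":0,"z":0.52,"rx":0,"ry":0,"rz":0,"grip":0.4},{"x":2.95,"y":0,"z":0.52,"rx":0,"ry":0,"rz":0,"grip":0.4},{"x":2.95,"y":0,"z":0.52,"rx":0,"ry":0,"rz":0,"grip":0.4},{"x":2.95,"y":0,"z":0.52,"rx":0,"ry":0,"rz":0,"grip":0.4}]' && python3 -m creep '[{"x":1.97,"y":0,"z":0.35,"rx":0,"ry":0,"rz":0,"grip":0.4},{"x":0.98,"y":0,"z":0.17,"rx":0,"ry":0,"rz":0,"grip":0.4},{"x":0.98,"y":0,"z":0.17,"rx":0,"ry":0,"rz":0,"grip":0.4},{"x":0.98,"y":0,"z":0.17,"rx":0,"ry":0,"rz":0,"grip":0.4},{"x":0.98,"y":0,"z":0.17,"rx":0,"ry":0,"rz":0,"grip":0.4},{"x":0.98,"y":0,"z":0.17,"rx":0,"ry":0,"rz":0,"grip":0.4},{"x":0.98,"y":0,"z":0.17,"rx":0,"ry":0,"rz":0,"grip":0.4},{"x":0,"y":0,"z":0,"rx":0,"ry":0,"rz":0,"grip":0.4},{"x":0,"y":0,"z":0,"rx":0,"ry":0,"rz":0,"grip":0.4},{"x":0,"y":0,"z":0,"rx":0,"ry":0,"rz":0,"grip":0.4}]'; python3 -c "from h import *;rep()"
```

```text
time: 10.35
eef_pos: [0.5606, 0.0959, 0.0332]
tcp_rot: [0.663, 0.744, 0.058, -0.065]
contact_force: [0.3, -3.2, -2.2]
opening: 0.397
finger_force: 2.0
time: 11.18
eef_pos: [0.56, 0.1037, 0.0336]
tcp_rot: [0.663, 0.744, 0.058, -0.065]
contact_force: [-0.0, -2.5, -2.7]
opening: 0.402
finger_force: 1.4
a 0.0894 lat 0.0051 z 0.0336 yaw 96.59 tilt(z.A) -0.174 [-0.  -2.5 -2.7] 0.40204564695308964
```

Run:
```python
from h import *
from plant import optics
im=[]
for n,b in(("side",(140,230,190,290)),("top",(175,265,150,250))):
    c=optics.read_camera(n)["color"][b[0]:b[1],b[2]:b[3]]
    im.append(cv2.resize(c,None,fx=4,fy=4,interpolation=cv2.INTER_CUBIC))
cv2.imwrite("pics/s4.png",np.hstack(im))
```

```text
(no output)
```

View pics/s4.png

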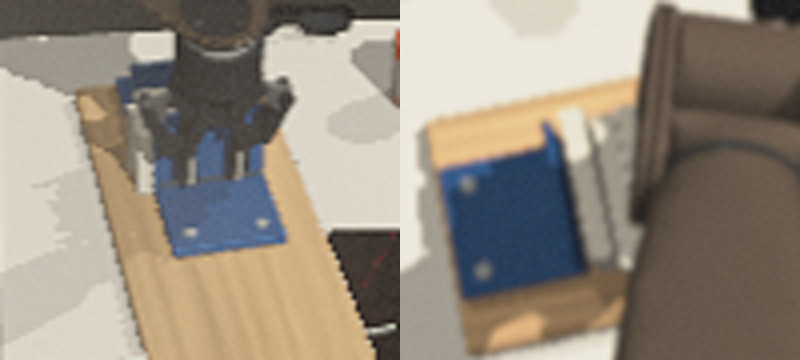

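The bookend stands with its foot at (175,255)-(285,240). In the right panel gaps still show, between the fixed face at (560,160) and the cartons at (590,190). I press on in 1 mm rows.

```bash
python3 -m creep '[{"x":0.98,"y":0,"z":0.17,"rx":0,"ry":0,"rz":0,"grip":0.4},{"x":0.98,"y":0,"z":0.17,"rx":0,"ry":0,"rz":0,"grip":0.4},{"x":0.98,"y":0,"z":0.17,"rx":0,"ry":0,"rz":0,"grip":0.4},{"x":0.98,"y":0,"z":0.17,"rx":0,"ry":0,"rz":0,"grip":0.4},{"x":0,"y":0,"z":0,"rx":0,"ry":0,"rz":0,"grip":0.4},{"x":0,"y":0,"z":0,"rx":0,"ry":0,"rz":0,"grip":0.4},{"x":0,"y":0,"z":0,"rx":0,"ry":0,"rz":0,"grip":0.4},{"x":0,"y":0,"z":0,"rx":0,"ry":0,"rz":0,"grip":0.4},{"x":0,"y":0,"z":0,"rx":0,"ry":0,"rz":0,"grip":0.4},{"x":0,"y":0,"z":0,"rx":0,"ry":0,"rz":0,"grip":0.4}]' ; python3 -c "from h import *;rep()"
```

```text
time: 12.12
eef_pos: [0.5597, 0.1076, 0.0336]
tcp_rot: [0.663, 0.744, 0.058, -0.065]
contact_force: [0.5, -2.5, -2.5]
opening: 0.398
finger_force: 1.6
a 0.0855 lat 0.0054 z 0.0336 yaw 96.59 tilt(z.A) -0.174 [ 0.5 -2.5 -2.5] 0.3975832052925975
```

```bash
python3 -m creep '[{"x":0.98,"y":0,"z":0.17,"rx":0,"ry":0,"rz":0,"grip":0.4},{"x":0.98,"y":0,"z":0.17,"rx":0,"ry":0,"rz":0,"grip":0.4},{"x":0.98,"y":0,"z":0.17,"rx":0,"ry":0,"rz":0,"grip":0.4},{"x":0.98,"y":0,"z":0.17,"rx":0,"ry":0,"rz":0,"grip":0.4},{"x":0,"y":0,"z":0,"rx":0,"ry":0,"rz":0,"grip":0.4},{"x":0,"y":0,"z":0,"rx":0,"ry":0,"rz":0,"grip":0.4},{"x":0,"y":0,"z":0,"rx":0,"ry":0,"rz":0,"grip":0.4},{"x":0,"y":0,"z":0,"rx":0,"ry":0,"rz":0,"grip":0.4},{"x":0,"y":0,"z":0,"rx":0,"ry":0,"rz":0,"grip":0.4},{"x":0,"y":0,"z":0,"rx":0,"ry":0,"rz":0,"grip":0.4}]' ; python3 -c "from h import *;rep()"
```

```text
time: 12.95
eef_pos: [0.5591, 0.1115, 0.0336]
tcp_rot: [0.663, 0.744, 0.058, -0.065]
contact_force: [0.8, -4.0, -1.9]
opening: 0.402
finger_force: 1.8
a 0.0816 lat 0.0052 z 0.0336 yaw 96.60 tilt(z.A) -0.174 [ 0.8 -4.  -1.9] 0.4020099201013647
```

```bash
python3 -m creep '[{"x":0.98,"y":0,"z":0.17,"rx":0,"ry":0,"rz":0,"grip":0.4},{"x":0.98,"y":0,"z":0.17,"rx":0,"ry":0,"rz":0,"grip":0.4},{"x":0,"y":0,"z":0,"rx":0,"ry":0,"rz":0,"grip":0.4},{"x":0,"y":0,"z":0,"rx":0,"ry":0,"rz":0,"grip":0.4},{"x":0,"y":0,"z":0,"rx":0,"ry":0,"rz":0,"grip":0.4},{"x":0,"y":0,"z":0,"rx":0,"ry":0,"rz":0,"grip":0.4},{"x":0,"y":0,"z":0,"rx":0,"ry":0,"rz":0,"grip":0.4},{"x":0,"y":0,"z":0,"rx":0,"ry":0,"rz":0,"grip":0.4},{"x":0,"y":0,"z":0,"rx":0,"ry":0,"rz":0,"grip":0.4},{"x":0,"y":0,"z":0,"rx":0,"ry":0,"rz":0,"grip":0.4}]' ; python3 -c "from h import *;rep()"
```

```text
time: 13.78
eef_pos: [0.5589, 0.1133, 0.0336]
tcp_rot: [0.663, 0.744, 0.058, -0.065]
contact_force: [1.2, -4.7, -1.3]
opening: 0.401
finger_force: 2.3
a 0.0797 lat 0.0053 z 0.0336 yaw 96.60 tilt(z.A) -0.174 [ 1.2 -4.7 -1.3] 0.4008587810383224
```

```bash
python3 -m creep '[{"x":0.98,"y":0,"z":0.17,"rx":0,"ry":0,"rz":0,"grip":0.4},{"x":0.98,"y":0,"z":0.17,"rx":0,"ry":0,"rz":0,"grip":0.4},{"x":0,"y":0,"z":0,"rx":0,"ry":0,"rz":0,"grip":0.4},{"x":0,"y":0,"z":0,"rx":0,"ry":0,"rz":0,"grip":0.4},{"x":0,"y":0,"z":0,"rx":0,"ry":0,"rz":0,"grip":0.4},{"x":0,"y":0,"z":0,"rx":0,"ry":0,"rz":0,"grip":0.4},{"x":0,"y":0,"z":0,"rx":0,"ry":0,"rz":0,"grip":0.4},{"x":0,"y":0,"z":0,"rx":0,"ry":0,"rz":0,"grip":0.4},{"x":0,"y":0,"z":0,"rx":0,"ry":0,"rz":0,"grip":0.4},{"x":0,"y":0,"z":0,"rx":0,"ry":0,"rz":0,"grip":0.4}]' ; python3 -c "from h import *;rep()"
```

```text
time: 14.62
eef_pos: [0.5587, 0.1153, 0.0336]
tcp_rot: [0.663, 0.744, 0.058, -0.065]
contact_force: [0.7, -3.9, -1.8]
opening: 0.404
finger_force: 2.0
a 0.0777 lat 0.0053 z 0.0336 yaw 96.60 tilt(z.A) -0.174 [ 0.7 -3.9 -1.8] 0.40403935385490763
```

```bash
python3 -m creep '[{"x":0.98,"y":0,"z":0.17,"rx":0,"ry":0,"rz":0,"grip":0.4},{"x":0.98,"y":0,"z":0.17,"rx":0,"ry":0,"rz":0,"grip":0.4},{"x":0,"y":0,"z":0,"rx":0,"ry":0,"rz":0,"grip":0.4},{"x":0,"y":0,"z":0,"rx":0,"ry":0,"rz":0,"grip":0.4},{"x":0,"y":0,"z":0,"rx":0,"ry":0,"rz":0,"grip":0.4},{"x":0,"y":0,"z":0,"rx":0,"ry":0,"rz":0,"grip":0.4},{"x":0,"y":0,"z":0,"rx":0,"ry":0,"rz":0,"grip":0.4},{"x":0,"y":0,"z":0,"rx":0,"ry":0,"rz":0,"grip":0.4},{"x":0,"y":0,"z":0,"rx":0,"ry":0,"rz":0,"grip":0.4},{"x":0,"y":0,"z":0,"rx":0,"ry":0,"rz":0,"grip":0.4}]'
python3 - <<'E'
from h import *;rep()
from plant import optics
im=[]
for n,b in(("side",(140,230,190,290)),("top",(175,265,150,250))):
    cc=optics.read_camera(n);pickle.dump(cc,open(n+"5.pkl","wb"));c=cc["color"][b[0]:b[1],b[2]:b[3]]
    im.append(cv2.resize(c,None,fx=4,fy=4,interpolation=cv2.INTER_CUBIC))
cv2.imwrite("pics/s5.png",np.hstack(im))
E
```

```text
time: 15.45
eef_pos: [0.5587, 0.1159, 0.0335]
tcp_rot: [0.662, 0.744, 0.057, -0.064]
contact_force: [0.9, -8.8, -0.5]
opening: 0.402
finger_force: 4.3
a 0.0771 lat 0.0054 z 0.0335 yaw 96.66 tilt(z.A) -0.171 [ 0.9 -8.8 -0.5] 0.40164241793406946
```

View pics/s5.png

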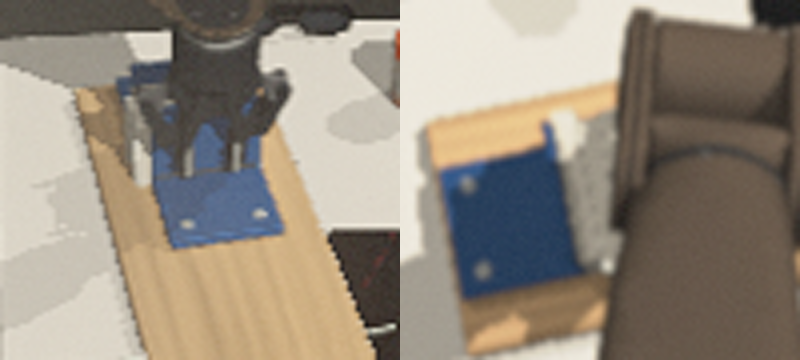

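In the right panel the cartons now form one closed block against the fixed face, at (560-610,200). The force rose to 8.8 N and the tool stalled. I press slightly more, then back off.

```bash
python3 -m creep '[{"x":0.98,"y":0,"z":0.17,"rx":0,"ry":0,"rz":0,"grip":0.4},{"x":0.5,"y":0,"z":0.09,"rx":0,"ry":0,"rz":0,"grip":0.4},{"x":0,"y":0,"z":0,"rx":0,"ry":0,"rz":0,"grip":0.4},{"x":0,"y":0,"z":0,"rx":0,"ry":0,"rz":0,"grip":0.4},{"x":0,"y":0,"z":0,"rx":0,"ry":0,"rz":0,"grip":0.4},{"x":0,"y":0,"z":0,"rx":0,"ry":0,"rz":0,"grip":0.4},{"x":0,"y":0,"z":0,"rx":0,"ry":0,"rz":0,"grip":0.4},{"x":0,"y":0,"z":0,"rx":0,"ry":0,"rz":0,"grip":0.4},{"x":0,"y":0,"z":0,"rx":0,"ry":0,"rz":0,"grip":0.4},{"x":0,"y":0,"z":0,"rx":0,"ry":0,"rz":0,"grip":0.4}]' ; python3 -c "from h import *;rep()"
```

```text
time: 16.38
eef_pos: [0.5588, 0.1161, 0.0336]
tcp_rot: [0.662, 0.745, 0.056, -0.063]
contact_force: [0.3, -12.0, -0.3]
opening: 0.4
finger_force: 6.4
a 0.0770 lat 0.0055 z 0.0336 yaw 96.71 tilt(z.A) -0.168 [  0.3 -12.   -0.3] 0.40000845936203994
```

```bash
python3 -m creep '[{"x":-0.98,"y":0,"z":-0.17,"rx":0,"ry":0,"rz":0,"grip":0.4},{"x":-0.98,"y":0,"z":-0.17,"rx":0,"ry":0,"rz":0,"grip":0.4},{"x":-0.98,"y":0,"z":-0.17,"rx":0,"ry":0,"rz":0,"grip":0.4},{"x":-1.97,"y":0,"z":-0.35,"rx":0,"ry":0,"rz":0,"grip":0.4},{"x":-3.9,"y":0,"z":-0.7,"rx":0,"ry":0,"rz":0,"grip":0.4},{"x":-6,"y":0,"z":-1.1,"rx":0,"ry":0,"rz":0,"grip":0.4},{"x":-8,"y":0,"z":-1.4,"rx":0,"ry":0,"rz":0,"grip":0.4},{"x":-8,"y":0,"z":-1.4,"rx":0,"ry":0,"rz":0,"grip":0.4},{"x":-8,"y":0,"z":-5,"rx":0,"ry":0,"rz":0,"grip":0.4},{"x":-4,"y":0,"z":-15,"rx":0,"ry":0,"rz":0,"grip":0.4}]' && python3 -m creep '[{"x":0,"y":0,"z":-20,"rx":0,"ry":0,"rz":0,"grip":0.4},{"x":0,"y":0,"z":-25,"rx":0,"ry":0,"rz":0,"grip":0.4},{"x":0,"y":0,"z":-25,"rx":0,"ry":0,"rz":0,"grip":0.4},{"x":-10,"y":0,"z":-25,"rx":0,"ry":0,"rz":0,"grip":0.4},{"x":-20,"y":0,"z":-25,"rx":0,"ry":0,"rz":0,"grip":0.4},{"x":-30,"y":0,"z":-20,"rx":0,"ry":0,"rz":0,"grip":0.4},{"x":-30,"y":0,"z":-10,"rx":0,"ry":0,"rz":0,"grip":0.4},{"x":-30,"y":0,"z":-5,"rx":0,"ry":0,"rz":0,"grip":0.4},{"x":-30,"y":0,"z":-5,"rx":0,"ry":0,"rz":0,"grip":0.4},{"x":0,"y":0,"z":0,"rx":0,"ry":0,"rz":0,"grip":0.4}]'
python3 - <<'E'
from h import *;rep()
from plant import optics
im=[]
for n,b in(("side",(140,230,190,290)),("top",(175,265,150,250))):
    cc=optics.read_camera(n);pickle.dump(cc,open(n+"6.pkl","wb"));c=cc["color"][b[0]:b[1],b[2]:b[3]]
    im.append(cv2.resize(c,None,fx=4,fy=4,interpolation=cv2.INTER_CUBIC))
cv2.imwrite("pics/s6.png",np.hstack(im))
E
```

```text
time: 17.22
eef_pos: [0.5619, 0.0715, 0.0493]
tcp_rot: [0.663, 0.743, 0.057, -0.067]
contact_force: [-1.0, 0.5, -0.6]
opening: 0.403
finger_force: 0.0
time: 18.05
eef_pos: [0.5844, -0.1075, 0.1835]
tcp_rot: [0.665, 0.742, 0.058, -0.063]
contact_force: [-0.5, 0.3, 0.9]
opening: 0.401
finger_force: 0.0
a 0.3020 lat 0.0037 z 0.1835 yaw 96.31 tilt(z.A) -0.171 [-0.5  0.3  0.9] 0.40134429115804393
```

View pics/s6.png

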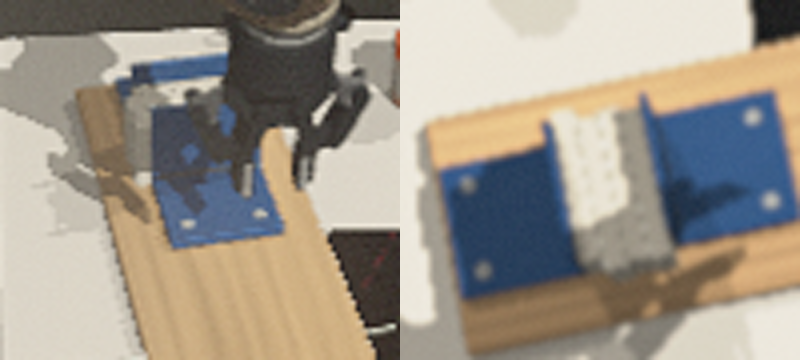

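The final picture shows the four cartons closed up between the two bookends, at (548-675,190) in the top panel. The bookend is square and standing, and the arm is clear.

```bash
python3 -c "from plant import sign_off;print(sign_off())"
```

```text
the job is handed in; nothing more can be done
None
```

The bookend stands on its foot and the row of four cartons is closed up against the fixed bookend, the arm is clear, and the job is handed in at about 18 s; the final picture looks right, but no verdict was returned.

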